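# Right the tipped tamper off the spinning tray

### The arm

A 6-joint arm with a two-finger parallel gripper is mounted at the origin on a cart in front of the work surface, level with it; the furniture and walls round the work are solid. World frame = base frame: x ahead of the robot, y to its left, z up, the work surface at z = 0. Lengths are in m, angles in degrees, forces in N, time in s.
With the tool pointing down it reaches from about 0.25 to 0.725 m from the base axis. Payload 9.7 kg.
Tool frame: the origin (TCP) lies on the centre line of the jaws, within the pads' length; the fingertips stand tip_extent ahead of it and the grasp point (between the pads) lies 3 mm ahead of it (tip_extent is the distance from the TCP to the fingertips, in m); z points along the fingers, y is the line along which they close (so a half turn about z gives the same grasp; the last joint's range is limited). The gripper opens to 85 mm and grips with 20 to 120 N. Pads are 22 mm wide; open, the fingers measure 114 mm over their backs; the gripper's body (76 mm by 85 mm) begins 54 mm behind the grasp point. The pads swing forward as they close: fully open they stand 13 mm farther back than shut.
Start: joints at [65.031, 4.979, 10.078, 95.1, 0, 90], TCP at [0.232, 0.499, 0.253] pointing down, gripper open.
Joint ranges: [-179.16, 179.16], [-48.56, 103.87], [-65.8, 70.77], [-126.05, 130.52], [-82.76, 87.17], [-180, 180]. Speed limits (degrees/s): [127.2, 127.2, 147.25, 180, 180, 180].

### API

Orientations are given as [roll, pitch, yaw] about the fixed x, y, z axes, in that order (R = Rz(yaw) Ry(pitch) Rx(roll)).
In Python, from workcell import * gives the robot as it stands.
- The arm moves only by the tool servo_tool, never from a script. Its argument "rows" is a list of rows, each an object with "offset": the shift along the tool's x, y, z as a fraction of full scale, a list of three; "yaw": the turn about the tool's z as a fraction of full scale; "claw": the closure, from 0 (fully open) to 1 (shut). A call has 1 to 12 rows; each row is the pose to reach, as a shift and turn from the pose commanded when the call began, along the tool's axes at that moment, turning the shorter way round; what a row does not reach only later rows make up. Full scale, the value 1, is 0.1 m for a shift and pi rad for a turn. A row lasts 1/8 s, in which the tool goes at most 62.5 mm and 10.7 degrees, less where a joint would pass 70% of its speed; a pose out of reach is approached as far as the arm can. A call with a number of a shift or a turn outside -1 to 1 is refused whole. A call with a gripper value outside its range is refused whole. The fingers move at their own pace and stop on an object; "squeeze" is the grip in N (left out, the last holds). Time passes only in rows, so rows that repeat a pose let the fingers close. It gives the time, the measured TCP pose, the force, the opening and the grip force at its end, in the units of the state.
- get_obs(): the state, without advancing time (a new reading comes with each control period).
- camera(name): name is "scene" or "top" or "wrist"; returns (picture, depth): 384x512x3 uint8, red, green, blue; 384x512 float32, m along the optical axis (not along the pixel's ray), 0 where there is no reading.
- camera_info(name): a dict with "fx", "fy", "cx", "cy" (pixels), "cam_to_world" (4x4, takes a point from camera to world coordinates); the wrist camera has in their place "hand_eye" (4x4, takes a point from camera to tool coordinates, whose origin is the TCP and whose axes are the flange's). Camera axes: x right, y up, looking along -z (the intrinsics and any distortion apply to the point x, -y, -z); pixel columns grow to the right and rows downward; lengths in m; the calibration is good to about 2 mm. The wrist camera is an equidistant fisheye: a pixel r from the principal point sees the ray r / f radians off the axis. A picture is of the moment at which its call begins: read the wrist's pose just before it. camera_info takes no time and is no camera call.
- job_done(): hands the job in; it is judged then, once.
The state is a dict: "time": time; "q": joint angles; "qd": joint speeds; "joint_efforts": joint torques, N m; "ee_pos": TCP position; "tcp_rot": TCP orientation; "wrist_force": force on the tool from outside, world axes, zero at the start; "torque": the same for the moment, N m; "opening": finger opening in m; "grasp_force": force on a finger pad.
Only numpy, scipy, OpenCV 4.12 (cv2) and the standard library are available. Lean on these libraries where they do the work, as an engineer would, in place of code of your own. Each camera call takes 0.05 s, during which the arm holds its last target. There are 200 camera calls.

### The job

The wooden-handled coffee tamper has tipped over on the freely spinning wooden tray. Lift it clear off the tray (turn the tray by its brass posts first if the handle lies awkwardly) and set it down gently, standing upright on its steel base and fully on the round red tamping mat, then let go. The cup of stirrers and the steel basket must stay standing on the tray, and the timer must be left where it is.

Things in the scene. Friction and masses are not known exactly. Their poses are not given: they have to be found in the camera images.
- tamper: coffee tamper, about 0.42 kg, lying on its side on the tray. Origin: centre of its base's underside; +z runs from base to handle top (95 mm). Steel base 58 mm diameter, z = 0 to 22 mm, sloping in up to 26 mm; neck 25 mm diameter, z = 26 to 58 mm; rounded wooden head, up to 38 mm diameter, to z = 95 mm. Centre of mass at z = 34 mm. Lying, its axis dips 8 degrees to the head; it can roll
- tamper_handle (a point): point on the tamper's axis at the upper neck, 55 mm above the underside of its base (same axes as the tamper)
- turntable: round foot of the revolving wooden tray, fixed to the counter; origin on the counter on the rotation axis, z up. On it turns a round wooden platter of 140 mm radius whose flat top lies 30 mm above the counter; it has almost no friction and coasts when pushed
- platter (a joint): angle of the platter about the vertical axis, counter-clockwise positive from above, no stops; 0 at the start
- post_0 (a point): grip point of a brass finger post fixed upright on the platter 125 mm from the axis: 12 mm diameter, reaching 45 mm above the platter with a 17 mm ball on top; this point lies on the post's axis 30 mm above the platter top
- post_1 (a point): the same on the second brass post
- post_2 (a point): the same on the third brass post
- mat: round red silicone tamping mat, 110 mm diameter, 8 mm thick, fixed to the counter; origin at the centre of its underside, on the counter
- stirrers: white paper cup of wooden stirrers, 70 mm diameter, cup 67 mm tall, 126 mm with the stirrers, light, standing loose on the platter; origin at the centre of its underside, z up
- basket: round steel filter basket, 70 mm diameter over its rim, 24 mm tall, standing loose on the platter; origin at the centre of its underside, z up
- timer: white kitchen timer, 58 x 66 x 22 mm, lying loose on the counter to the right of the mat; origin at the centre of its underside

How it is judged:
By the outcome, as a careful person would: the job done as asked, in the order asked, and still so for the second after the job is handed in, with the robot touching nothing.
It also fails if it takes over 72 s, if anything falls off the work surface, if the arm or the gripper's body presses on something with over 40 N, if the wrist force passes 120 N, or if a joint passes its speed limit or range.

## Working session

There is one attempt and no reset: what is moved stays moved. The work goes in short steps, Python scripts to look and compute and a tool call to move; the robot and the scene stay as the last step left them, time stands still between calls to the robot, and variables do not carry over. Pictures are saved under pics/ and viewed, at most 10 in all, crops included, and the job is handed in when it is done.

Besides the shell and the picture viewer there is one more tool, called after "Request:" as name(argument=value, ...) on one line, values as JSON. servo_tool: Moves the arm, as the interface text tells. Its arguments: {"type":"object","properties":{"rows":{"type":"array"},"squeeze":{"type":"number"}},"required":["rows"]}

```bash
mkdir -p pics; ls; python3 - <<'E'
from workcell import *
import cv2,numpy as np
o=get_obs();print({k:np.round(v,3).tolist() for k,v in o.items()})
ims=[]
for n in("scene","top"):
    i=camera_info(n);print(n,{k:np.round(v,4).tolist() if not isinstance(v,str) else v for k,v in i.items()})
    p,d=camera(n);np.savez(f"{n}0.npz",p=p,d=d);ims.append(p)
    cv2.imwrite(f"pics/{n}0.png",p[:,:,::-1])
i=camera_info("wrist");print({k:np.round(v,4).tolist() if not isinstance(v,str) else v for k,v in i.items()})
E
```

```text
pics
{'time': 0.0, 'q': [65.03, 5.011, 10.035, 95.099, -0.0, 90.0], 'qd': [0.034, 0.02, -0.037, 0.033, 0.006, 0.021], 'joint_efforts': [-0.001, -52.039, 46.48, 0.016, -0.0, -0.0], 'ee_pos': [0.232, 0.498, 0.253], 'tcp_rot': [-179.925, 0.0, 155.03], 'wrist_force': [0.179, 0.09, 0.556], 'torque': [-0.066, -0.0, 0.028], 'grasp_force': 0.0, 'opening': 0.085}
scene {'fx': 445.1044, 'fy': 445.1044, 'cx': 253.6945, 'cy': 188.6142, 'cam_to_world': [[0.5644, 0.6014, -0.5655, -0.1539], [-0.8254, 0.4005, -0.3979, -0.5526], [-0.0129, 0.6913, 0.7224, 1.0031], [0.0, 0.0, 0.0, 1.0]]}
top {'fx': 369.6526, 'fy': 369.6526, 'cx': 261.1025, 'cy': 190.2127, 'cam_to_world': [[0.0032, 0.9919, -0.1271, 0.4257], [-0.999, 0.0089, 0.0439, -0.0426], [0.0447, 0.1268, 0.9909, 0.9387], [0.0, 0.0, 0.0, 1.0]]}
{'fx': 297.3186, 'fy': 297.3186, 'cx': 258.1383, 'cy': 189.6546, 'hand_eye': [[-0.0001, 0.9487, 0.3163, 0.0818], [1.0, 0.0003, -0.0005, 0.0003], [-0.0005, 0.3163, -0.9487, -0.1212], [0.0, 0.0, 0.0, 1.0]]}
```

View pics/top0.png

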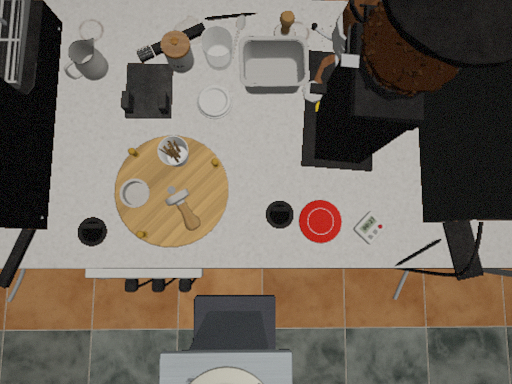

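View pics/scene0.png

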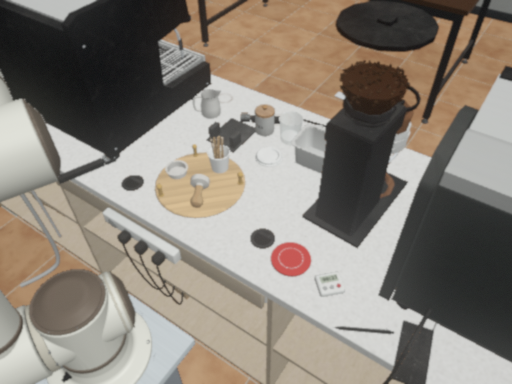

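```bash
cat >h.py <<'E'
import numpy as np,cv2
from workcell import *
def pts(n,uv,d):
    i=camera_info(n);uv=np.atleast_2d(uv).astype(float);u,v=uv.T
    z=np.array([d[int(round(b)),int(round(a))] for a,b in uv]) if np.ndim(d)==2 else d
    c=np.stack([(u-i['cx'])/i['fx']*z,-(v-i['cy'])/i['fy']*z,-z+0*u],1);M=np.array(i['cam_to_world'])
    return c@M[:3,:3].T+M[:3,3]
def cloud(n,d):
    v,u=np.mgrid[:384,:512];P=pts(n,np.stack([u.ravel(),v.ravel()],1),d.ravel()).reshape(384,512,3);P[d==0]=np.nan;return P
E
python3 - <<'E'
from h import *
t=np.load('top0.npz');s=np.load('scene0.npz')
a=cv2.resize(t['p'][125:255,105:240],None,fx=4,fy=4,interpolation=cv2.INTER_CUBIC)
b=cv2.resize(s['p'][130:220,145:255],None,fx=4,fy=4,interpolation=cv2.INTER_CUBIC)
b=cv2.copyMakeBorder(b,0,600,0,0,cv2.BORDER_CONSTANT)[:520,:260+0] if 0 else b
a=cv2.resize(a,(390,375));b=cv2.resize(b,(410,335));b=cv2.copyMakeBorder(b,0,40,0,0,cv2.BORDER_CONSTANT)
cv2.imwrite('pics/c0.png',np.hstack([a,b])[:,:,::-1])
def circ(n,P,p):
    h=cv2.cvtColor(p,cv2.COLOR_RGB2HSV);m=((h[...,0]<8)|(h[...,0]>172))&(h[...,1]>180)&(h[...,2]>90)
    k,l,st,c=cv2.connectedComponentsWithStats(m.astype(np.uint8));j=1+np.argmax(st[1:,4]);q=P[l==j];print(n,'mat',st[j],(np.nanmin(q,0)+np.nanmax(q,0))/2,np.nanmedian(q,0),np.nanmax(q,0)-np.nanmin(q,0))
for n,f in(('top',t),('scene',s)):
    P=cloud(n,f['d']);circ(n,P,f['p'])
    m=(abs(P[...,2]-.03)<.006)&(P[...,0]>.2)&(P[...,0]<.6)&(P[...,1]>0)&(P[...,1]<.4)
    k,l,st,c=cv2.connectedComponentsWithStats(m.astype(np.uint8));j=1+np.argmax(st[1:,4])
    cs,_=cv2.findContours((l==j).astype(np.uint8),0,cv2.CHAIN_APPROX_NONE);H=cv2.convexHull(max(cs,key=len))[:,0];Q=P[H[:,1],H[:,0]]
    A=np.c_[2*Q[:,:2],np.ones(len(Q))];x=np.linalg.lstsq(A,(Q[:,:2]**2).sum(1),rcond=None)[0]
    print(n,'tray',x[:2],np.sqrt(x[2]+x[0]**2+x[1]**2),np.median(P[l==j][:,2]))
    c0=x[:2]
    m=(P[...,2]>.038)&(np.hypot(P[...,0]-c0[0],P[...,1]-c0[1])<.15)
    k,l,st,c=cv2.connectedComponentsWithStats(m.astype(np.uint8))
    for j in range(1,k):
        if st[j,4]>6:q=P[l==j];print(st[j],q.min(0).round(3),q.max(0).round(3),q.mean(0).round(3))
E
```

```text
top mat [299 200  42  42 752] [ 0.46947784 -0.23245501  0.00862486] [ 0.46550181 -0.23048794  0.00848897] [0.10378788 0.10524307 0.00956174]
top tray [0.53526053 0.1370912 ] 0.13502891724489913 0.030394950852038582
[158 136  31  31 651] [0.59  0.089 0.038] [0.659 0.159 0.158] [0.627 0.127 0.087]
[128 148  10   9  58] [0.62  0.218 0.039] [0.636 0.235 0.078] [0.627 0.225 0.066]
[212 159   7   8  44] [0.597 0.022 0.04 ] [0.611 0.036 0.077] [0.603 0.03  0.069]
[120 179  30  29 304] [0.496 0.185 0.038] [0.564 0.254 0.059] [0.532 0.223 0.053]
[165 189  36  42 581] [0.443 0.063 0.047] [0.539 0.145 0.089] [0.49  0.098 0.068]
[137 231   9   7  51] [0.426 0.191 0.038] [0.44  0.206 0.076] [0.433 0.197 0.068]Traceback (most recent call last):
  File "<stdin>", line 12, in <module>
  File "<stdin>", line 10, in circ
    return _wrapfunc(a, 'argmax', axis=axis, out=out, **kwds)
    return bound(*args, **kwds)
ValueError: attempt to get argmax of an empty sequence
```

View pics/c0.png

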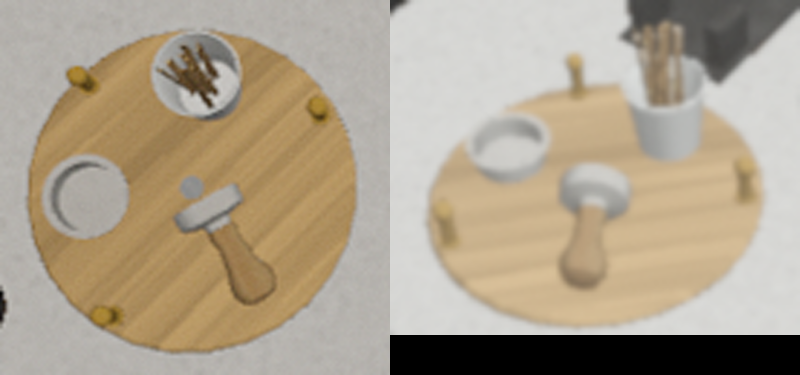

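```bash
cat >>h.py <<'E'
from scipy.optimize import least_squares
prof=lambda s:np.interp(s,[0,.022,.026,.058,.066,.076,.086,.092,.095],[.029,.029,.0125,.0125,.016,.019,.017,.011,.002])
def fit(Q,x0):
    def f(x,full=False):
        a=np.array([np.cos(x[3])*np.cos(x[4]),np.sin(x[3])*np.cos(x[4]),-np.sin(x[4])])
        v=Q-x[:3];s=v@a;r=np.linalg.norm(v-np.outer(s,a),axis=1);o=np.where(s<0,-s,np.where(s>.095,s-.095,0))
        return np.where(o>0,o,r-prof(s))
    return least_squares(f,x0,loss='soft_l1',f_scale=.002)
E
python3 - <<'E'
from h import *
Qs=[]
for n in('top','scene'):
    f=np.load(n+'0.npz');P=cloud(n,f['d'])
    if n=='scene':
        p=f['p'];h=cv2.cvtColor(p,cv2.COLOR_RGB2HSV)
        m=(h[...,0]<8)|(h[...,0]>172);m=m&(h[...,1]>140)&(h[...,2]>90)&(np.hypot(P[...,0]-.467,P[...,1]+.232)<.1)
        q=P[m];print('mat scene',m.sum(),(q.min(0)+q.max(0))/2,q.max(0)-q.min(0),np.median(q,0))
    m=(P[...,2]>.038)&(P[...,2]<.1)&(P[...,0]>.425)&(P[...,0]<.57)&(P[...,1]>.05)&(P[...,1]<.17)
    Q=P[m];Qs.append(Q);
    for nm,D in((n,Q),)+((('both',np.vstack(Qs)),) if n=='scene' else ()):
        r=fit(D,[.53,.118,.06,np.radians(210),.14]);x=r.x
        a=np.array([np.cos(x[3])*np.cos(x[4]),np.sin(x[3])*np.cos(x[4]),-np.sin(x[4])])
        print(nm,len(D),x.round(4),np.degrees(x[3:]),'rms',np.sqrt(np.mean(r.fun**2)),'handle55',x[:3]+.055*a,'48',x[:3]+.048*a)
# timer
P=cloud('top',np.load('top0.npz')['d']);m=(P[...,2]>.012)&(P[...,2]<.04)&(np.hypot(P[...,0]-.47,P[...,1]+.33)<.08);q=P[m];print('timer',q.min(0),q.max(0))
m=(P[...,2]>.03)&(np.hypot(P[...,0]-.467,P[...,1]+.232)<.15);print('tall near mat',m.sum(),P[m].min(0) if m.any() else '',P[m].max(0) if m.any() else '')
E
```

```text
top 581 [0.5284 0.1224 0.0573 3.6803 0.1024] [210.86727999   5.86470321] rms 0.003273251813173846 handle55 [0.4814003  0.09434241 0.05171099] 48 [0.48737736 0.09791497 0.05242625]
mat scene 639 [ 0.46667705 -0.23368868  0.00829465] [0.10114709 0.0981565  0.01138291] [ 0.46301958 -0.23576182  0.00842167]
scene 424 [0.5292 0.1255 0.0557 3.6842 0.0737] [211.08770744   4.22081166] rms 0.004951873276927621 handle55 [0.48219424 0.09719978 0.05162795] 48 [0.48817262 0.10080442 0.05214316]
both 1005 [0.5281 0.1238 0.0568 3.6878 0.0955] [211.29517357   5.47075211] rms 0.0043826974281997826 handle55 [0.48134154 0.09538499 0.05156204] 48 [0.48729581 0.09900456 0.0522294 ]
timer [ 0.41306702 -0.39674034  0.0120127 ] [ 0.50058768 -0.25489434  0.02648327]
tall near mat 482 [ 0.60395417 -0.28929776  0.57470488] [ 0.61693171 -0.23375618  0.58800791]
```

Request:
servo_tool(rows=[{"offset": [0, 0, -0.3], "yaw": -0.05, "claw": 0}], squeeze=20)

```text
time: 0.22
ee_pos: [0.2319, 0.4979, 0.2811]
tcp_rot: [-179.7, -0.0, 164.2]
wrist_force: [0.0, -0.1, 0.5]
opening: 0.0853
grasp_force: 0.0
```

```bash
python3 - <<'E'
import workcell
from h import *
print([n for n in dir(workcell) if n[0]!='_'],getattr(workcell,'tip_extent',None))
o=get_obs();print(o['q'],o['tcp_rot'],o['ee_pos'])
R=lambda y:np.array([[np.cos(y),np.sin(y),0],[np.sin(y),-np.cos(y),0],[0,0,-1]])
y=np.radians(o['tcp_rot'][2]);print('to above grasp z .15',R(y).T@(np.array([.4814,.0948,.16])-o['ee_pos'])/.1,'yaw',-(211-o['tcp_rot'][2])/180)
E
```

```text
['PlanningError', 'camera', 'camera_info', 'get_obs', 'job_done', 'tip_extent'] 0.022
[6.50287578e+01 5.87166346e+00 1.41638172e+01 9.85640987e+01
 1.56270508e-03 8.08325754e+01] [-1.79731777e+02 -4.48688302e-02  1.64196074e+02] [0.23185115 0.49787563 0.28114484]
to above grasp z .15 [-3.4989185  -3.19875424  1.21144835] yaw -0.26002181273854524
```

Request:
servo_tool(rows=[{"offset": [-0.3, -0.27, 0], "yaw": -0.05, "claw": 0}, {"offset": [-0.6, -0.54, 0.1], "yaw": -0.1, "claw": 0}, {"offset": [-0.8, -0.73, 0.2], "yaw": -0.16, "claw": 0}, {"offset": [-1, -0.91, 0.3], "yaw": -0.21, "claw": 0}, {"offset": [-1, -0.91, 0.3], "yaw": -0.26, "claw": 0}, {"offset": [-1, -0.91, 0.3], "yaw": -0.26, "claw": 0}])

```text
time: 0.98
ee_pos: [0.3033, 0.3833, 0.253]
tcp_rot: [-180.0, -0.0, -149.3]
wrist_force: [-0.3, -0.2, 0.6]
opening: 0.085
grasp_force: 0.0
```

Request:
servo_tool(rows=[{"offset": [0, -0.4, 0], "yaw": 0, "claw": 0}, {"offset": [0, -0.8, 0], "yaw": 0, "claw": 0}, {"offset": [0, -1, 0], "yaw": 0, "claw": 0}])

```text
time: 1.35
ee_pos: [0.3551, 0.2967, 0.2534]
tcp_rot: [-180.0, 0.0, -149.4]
wrist_force: [-0.1, 0.1, 0.5]
opening: 0.0855
grasp_force: 0.0
```

Request:
servo_tool(rows=[{"offset": [0, -0.4, 0], "yaw": 0, "claw": 0}, {"offset": [0, -0.8, 0], "yaw": 0, "claw": 0}, {"offset": [0, -1, 0], "yaw": 0, "claw": 0}])

```text
time: 1.72
ee_pos: [0.4064, 0.2108, 0.2533]
tcp_rot: [-180.0, -0.0, -149.5]
wrist_force: [0.6, -0.3, 0.2]
opening: 0.0853
grasp_force: 0.0
```

Request:
servo_tool(rows=[{"offset": [0, -0.4, 0], "yaw": 0, "claw": 0}, {"offset": [0, -0.8, 0], "yaw": 0, "claw": 0}, {"offset": [0, -1, 0], "yaw": 0, "claw": 0}, {"offset": [0, -1, 0], "yaw": 0, "claw": 0}])

```text
time: 2.22
ee_pos: [0.4574, 0.1254, 0.2531]
tcp_rot: [180.0, -0.0, -149.5]
wrist_force: [0.3, 0.3, 0.7]
opening: 0.0854
grasp_force: 0.0
```

```bash
cat >>h.py <<'E'
def togo(p,yaw=None):
    o=get_obs();y=np.radians(o['tcp_rot'][2]);c,s=np.cos(y),np.sin(y)
    R=np.array([[c,s,0],[s,-c,0],[0,0,-1]]);print('t',o['time'],'tcp',o['ee_pos'].round(4) if hasattr(o['ee_pos'],'round') else o['ee_pos'],o['tcp_rot'],'q',np.round(o['q'],1),'open',o['opening'],'F',o['wrist_force'])
    print('offset',(R.T@(np.array(p)-o['ee_pos'])/.1).round(3),'yaw',None if yaw is None else -((yaw-o['tcp_rot'][2]+180)%360-180)/180)
E
python3 -c "
from h import *
togo([.4814,.0948,.056],211)"
```

```text
t 2.225 tcp [0.4574 0.1254 0.2531] [ 1.79992693e+02 -2.91941664e-02 -1.49454369e+02] q [ 15.3  -5.3  -0.2  95.1  -0.  -15.2] open 0.08540041637818163 F [0.321697   0.33117339 0.70256798]
offset [-0.051 -0.385  1.971] yaw -0.0025242708863692717
```

Request:
servo_tool(rows=[{"offset": [-0.05, -0.38, 0.2], "yaw": -0.0025, "claw": 0}, {"offset": [-0.05, -0.38, 0.6], "yaw": -0.0025, "claw": 0}, {"offset": [-0.05, -0.38, 0.8], "yaw": -0.0025, "claw": 0}, {"offset": [-0.05, -0.38, 0.8], "yaw": -0.0025, "claw": 0}])

```text
time: 2.72
ee_pos: [0.4798, 0.0966, 0.172]
tcp_rot: [179.9, -0.1, -148.8]
wrist_force: [-0.6, -0.2, 0.8]
opening: 0.0856
grasp_force: 0.0
```

```bash
python3 - <<'E'
from h import *
togo([.4814,.0948,.056],211)
o=get_obs();p,d=camera('wrist');i=camera_info('wrist')
v,u=np.mgrid[:384,:512];a=(u-i['cx'])/i['fx'];b=(v-i['cy'])/i['fy'];r=np.hypot(a,b)+1e-9
c=np.stack([np.tan(r)*a/r*d,-np.tan(r)*b/r*d,-d],-1)
H=np.array(i['hand_eye']);T=c@H[:3,:3].T+H[:3,3]
from scipy.spatial.transform import Rotation as Ro
P=T@Ro.from_euler('xyz',o['tcp_rot'],degrees=True).as_matrix().T+o['ee_pos']
m=(d>0)&(r<1.2)&(P[...,2]>.038)&(P[...,2]<.1)&(P[...,0]>.425)&(P[...,0]<.57)&(P[...,1]>.05)&(P[...,1]<.17)
Q=P[m];x=fit(Q,[.53,.12,.06,np.radians(211),.14]);print(len(Q),x.x,np.degrees(x.x[3:]),np.sqrt(np.mean(x.fun**2)));x=x.x
ax=np.array([np.cos(x[3])*np.cos(x[4]),np.sin(x[3])*np.cos(x[4]),-np.sin(x[4])]);print(x[:3]+.055*ax)
m2=(d>0)&(abs(P[...,2]-.03)<.01);print('tray z',np.median(P[m2][:,2]))
cv2.imwrite('pics/w1.png',p[:,:,::-1])
E
```

```text
t 2.725 tcp [0.4798 0.0966 0.172 ] [ 1.79935957e+02 -1.48828556e-01 -1.48766842e+02] q [ 11.4  -4.   -8.   86.2   0.  -19.9] open 0.08555155930520993 F [-0.5920405  -0.21441943  0.82124496]
offset [-0.005 -0.024  1.16 ] yaw 0.0012953205295704923
4828 [0.52757903 0.12350123 0.05716455 3.67348399 0.09958319] [210.47512861   5.70569665] 0.004358791458769856
[0.48041215 0.09574539 0.05169652]
tray z 0.03069452184854951
```

View pics/w1.png

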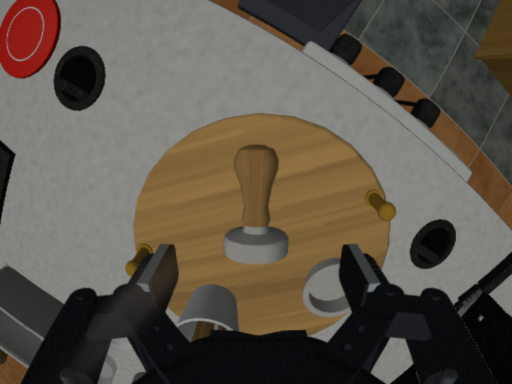

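Request:
servo_tool(rows=[{"offset": [-0.01, -0.01, 0.3], "yaw": 0, "claw": 0.3}, {"offset": [-0.01, -0.01, 0.6], "yaw": 0, "claw": 0.3}, {"offset": [-0.01, -0.01, 0.8], "yaw": 0, "claw": 0.3}, {"offset": [-0.01, -0.01, 0.9], "yaw": 0, "claw": 0.3}, {"offset": [-0.01, -0.01, 0.9], "yaw": 0, "claw": 0.3}])

```text
time: 3.4
ee_pos: [0.4823, 0.0959, 0.0839]
tcp_rot: [-180.0, 0.0, -148.7]
wrist_force: [0.3, 0.3, -0.1]
opening: 0.0596
grasp_force: 0.0
```

```bash
python3 -c "
from h import *
togo([.4809,.0954,.056],211)"
```

```text
t 3.4 tcp [0.4823 0.0959 0.0839] [-1.79992503e+02  2.27445031e-02 -1.48717183e+02] q [ 11.2  -2.9 -16.6  76.2   0.  -20. ] open 0.059598755751721376 F [ 0.31461465  0.26076147 -0.06499886]
offset [0.015 0.003 0.279] yaw 0.0015712054516995976
```

Request:
servo_tool(rows=[{"offset": [0.01, 0, 0.14], "yaw": 0, "claw": 0.3}, {"offset": [0.01, 0, 0.28], "yaw": 0, "claw": 0.3}, {"offset": [0.01, 0, 0.28], "yaw": 0, "claw": 0.4}, {"offset": [0.01, 0, 0.28], "yaw": 0, "claw": 0.5}, {"offset": [0.01, 0, 0.28], "yaw": 0, "claw": 0.6}, {"offset": [0.01, 0, 0.28], "yaw": 0, "claw": 0.7}, {"offset": [0.01, 0, 0.28], "yaw": 0, "claw": 0.85}, {"offset": [0.01, 0, 0.28], "yaw": 0, "claw": 1}, {"offset": [0.01, 0, 0.28], "yaw": 0, "claw": 1}, {"offset": [0.01, 0, 0.28], "yaw": 0, "claw": 1}], squeeze=25)

```text
time: 4.65
ee_pos: [0.4815, 0.0951, 0.0558]
tcp_rot: [-180.0, 0.0, -148.7]
wrist_force: [-0.6, -0.8, 6.3]
opening: 0.0262
grasp_force: 23.3
```

Request:
servo_tool(rows=[{"offset": [0, 0, -0.1], "yaw": 0, "claw": 1}, {"offset": [0, 0, -0.2], "yaw": 0, "claw": 1}, {"offset": [0, 0, -0.3], "yaw": 0, "claw": 1}, {"offset": [0, 0, -0.4], "yaw": 0, "claw": 1}, {"offset": [0, 0, -0.5], "yaw": 0, "claw": 1}, {"offset": [0, 0, -0.6], "yaw": 0, "claw": 1}, {"offset": [0, 0, -0.8], "yaw": 0, "claw": 1}, {"offset": [0, 0, -1], "yaw": 0, "claw": 1}, {"offset": [0, 0, -1], "yaw": 0, "claw": 1}])

```text
time: 5.78
ee_pos: [0.4821, 0.0952, 0.1569]
tcp_rot: [-179.9, 0.1, -148.7]
wrist_force: [0.5, 0.4, -4.4]
opening: 0.0242
grasp_force: 24.4
```

```bash
python3 - <<'E'
from h import *
togo([.467,-.233,.155])
p,d=camera('wrist');q,e=camera('scene');np.savez('s2.npz',p=q,d=e)
b=cv2.resize(q[90:220,120:290],(510,390))
cv2.imwrite('pics/w2.png',np.hstack([cv2.resize(p[100:384,150:400],(290,390)),b])[:,:,::-1])
E
```

```text
t 5.775 tcp [0.4821 0.0952 0.1569] [-1.79947159e+02  1.46540722e-01 -1.48720933e+02] q [ 11.2  -4.   -9.7  84.2   0.  -20.1] open 0.024236584901256915 F [ 0.51001803  0.42453125 -4.4489188 ]
offset [ 1.833 -2.727  0.019] yaw None
```

View pics/w2.png

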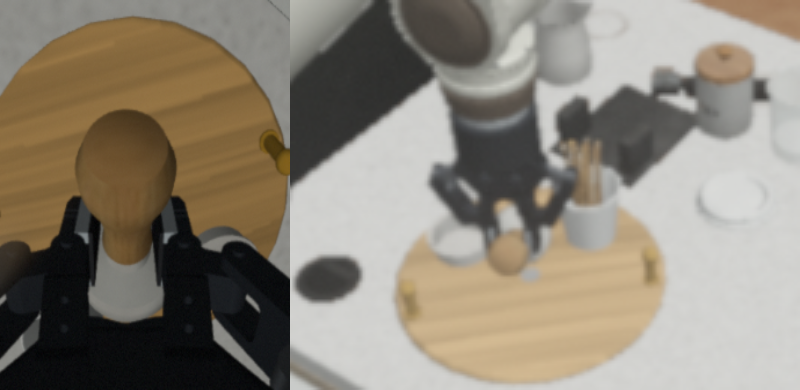

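Request:
servo_tool(rows=[{"offset": [0.05, -0.08, -0.1], "yaw": 0, "claw": 1}, {"offset": [0.15, -0.23, -0.2], "yaw": 0, "claw": 1}, {"offset": [0.3, -0.45, -0.3], "yaw": 0, "claw": 1}, {"offset": [0.45, -0.68, -0.3], "yaw": 0, "claw": 1}, {"offset": [0.6, -0.91, -0.3], "yaw": 0, "claw": 1}])

```text
time: 6.5
ee_pos: [0.4771, -0.0158, 0.186]
tcp_rot: [-180.0, 0.0, -148.8]
wrist_force: [-0.2, 0.1, -3.9]
opening: 0.0246
grasp_force: 24.4
```

Request:
servo_tool(rows=[{"offset": [0.15, -0.23, 0], "yaw": 0, "claw": 1}, {"offset": [0.3, -0.45, 0], "yaw": 0, "claw": 1}, {"offset": [0.45, -0.68, 0], "yaw": 0, "claw": 1}, {"offset": [0.6, -0.91, 0], "yaw": 0, "claw": 1}])

```text
time: 7.0
ee_pos: [0.4727, -0.1248, 0.1859]
tcp_rot: [-180.0, 0.0, -148.8]
wrist_force: [0.4, -0.1, -3.6]
opening: 0.0243
grasp_force: 24.4
```

Request:
servo_tool(rows=[{"offset": [0.15, -0.23, 0], "yaw": 0, "claw": 1}, {"offset": [0.3, -0.45, 0], "yaw": 0, "claw": 1}, {"offset": [0.45, -0.68, 0], "yaw": 0, "claw": 1}, {"offset": [0.55, -0.83, 0], "yaw": 0, "claw": 1}, {"offset": [0.6, -0.91, 0], "yaw": 0, "claw": 1}, {"offset": [0.6, -0.91, 0], "yaw": 0, "claw": 1}, {"offset": [0.6, -0.91, 0], "yaw": 0, "claw": 1}])

```text
time: 7.88
ee_pos: [0.4693, -0.2312, 0.1853]
tcp_rot: [180.0, 0.0, -148.7]
wrist_force: [0.3, -0.3, -5.6]
opening: 0.0243
grasp_force: 24.4
```

```bash
cat >>h.py <<'E'
def tilt(vis=None):
    o=get_obs();i=camera_info('scene');p,d=camera('scene');P=cloud('scene',d)
    h=cv2.cvtColor(p,cv2.COLOR_RGB2HSV);c=np.array(o['ee_pos'])-[0,0,.003]
    near=(np.linalg.norm(P-c,axis=2)<.085)&(P[...,2]>.013)
    wood=near&(h[...,0]>5)&(h[...,0]<22)&(h[...,1]>80);steel=near&(h[...,1]<40)&(h[...,2]>110)
    for n,m in(('wood',wood),('steel',steel)):
        if m.any():print(n,m.sum(),(P[m].mean(0)-c).round(4),P[m].min(0).round(3),P[m].max(0).round(3))
    Q=P[wood|steel]
    return o,p,P,Q
E
python3 - <<'E'
from h import *
togo([.467,-.233,.155])
o,p,P,Q=tilt()
w,_=camera('wrist')
i=camera_info('scene');M=np.linalg.inv(np.array(i['cam_to_world']));c=M[:3,:3]@o['ee_pos']+M[:3,3]
u=int(i['cx']+i['fx']*c[0]/-c[2]);v=int(i['cy']-i['fy']*c[1]/-c[2]);print(u,v)
b=cv2.resize(p[v-50:v+60,u-70:u+70],(510,390))
cv2.imwrite('pics/w3.png',np.hstack([cv2.resize(w[100:384,150:400],(290,390)),b])[:,:,::-1])
E
```

```text
t 7.875 tcp [ 0.4693 -0.2312  0.1853] [ 1.79984894e+02  4.97486559e-03 -1.48689317e+02] q [-26.2   0.4  -2.2  87.4   0.  -57.5] open 0.024291592719106782 F [ 0.3078523  -0.33253984 -5.56022743]
offset [ 0.029 -0.004  0.303] yaw None
wood 148 [-0.0272 -0.0153  0.015 ] [ 0.429 -0.26   0.177] [ 0.482 -0.222  0.207]
steel 202 [0.006  0.0108 0.008 ] [ 0.428 -0.263  0.142] [ 0.512 -0.186  0.259]
293 214
```

View pics/w3.png

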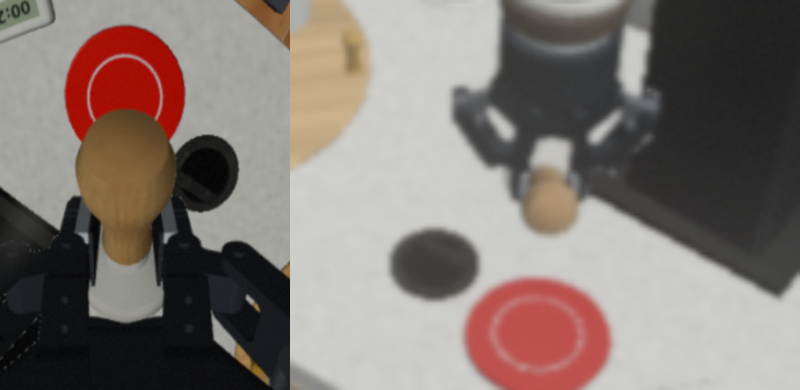

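Request:
servo_tool(rows=[{"offset": [0.01, 0.0, 0.15], "yaw": 0, "claw": 1}, {"offset": [0.02, 0, 0.35], "yaw": 0, "claw": 1}, {"offset": [0.02, 0, 0.55], "yaw": 0, "claw": 1}, {"offset": [0.02, 0, 0.75], "yaw": 0, "claw": 1}, {"offset": [0.02, 0, 0.9], "yaw": 0, "claw": 1}, {"offset": [0.02, 0, 1], "yaw": 0, "claw": 1}, {"offset": [0.02, 0, 1], "yaw": 0, "claw": 1}, {"offset": [0.02, 0, 1], "yaw": 0, "claw": 1}], squeeze=20)

```text
time: 8.98
ee_pos: [0.4679, -0.2329, 0.0859]
tcp_rot: [-180.0, 0.0, -148.7]
wrist_force: [-0.3, -0.3, -3.4]
opening: 0.0245
grasp_force: 24.4
```

Request:
servo_tool(rows=[{"offset": [0, 0, 0.06], "yaw": 0, "claw": 0.76}, {"offset": [0, 0, 0.06], "yaw": 0, "claw": 0.74}, {"offset": [0, 0, 0.06], "yaw": 0, "claw": 0.725}, {"offset": [0, 0, 0.06], "yaw": 0, "claw": 0.715}, {"offset": [0, 0, 0.06], "yaw": 0, "claw": 0.71}, {"offset": [0, 0, 0.06], "yaw": 0, "claw": 0.71}])

```text
time: 9.72
ee_pos: [0.4677, -0.2329, 0.0796]
tcp_rot: [-180.0, 0.0, -148.7]
wrist_force: [-0.0, -0.2, 0.4]
opening: 0.025
grasp_force: 5.4
```

```bash
python3 - <<'E'
from h import *
togo([.468,-.233,.078])
o,p,P,Q=tilt()
E
```

```text
t 9.725 tcp [ 0.4677 -0.2329  0.0796] [-1.79968847e+02  1.77511114e-02 -1.48719019e+02] q [-26.5   1.4 -12.8  75.7  -0.  -57.7] open 0.024986770584414595 F [-0.03952931 -0.20860275  0.35275537]
offset [-0.002 -0.003  0.016] yaw None
wood 112 [-0.0283 -0.0162  0.0221] [ 0.427 -0.262  0.087] [ 0.453 -0.235  0.11 ]
steel 219 [-0.0008  0.0048 -0.0104] [ 0.428 -0.287  0.021] [ 0.501 -0.191  0.153]
```

```bash
cat >>h.py <<'E'
def look(f):
    o=get_obs();p,d=camera('scene');w,_=camera('wrist')
    i=camera_info('scene');M=np.linalg.inv(np.array(i['cam_to_world']));c=M[:3,:3]@o['ee_pos']+M[:3,3]
    u=int(i['cx']+i['fx']*c[0]/-c[2]);v=int(i['cy']-i['fy']*c[1]/-c[2])
    b=cv2.resize(p[v-45:v+45,u-55:u+55],(490,400),interpolation=cv2.INTER_CUBIC)
    cv2.imwrite(f,np.hstack([cv2.resize(w[100:384,150:400],(300,400)),b])[:,:,::-1])
E
python3 -c "
from h import *
look('pics/w4.png');togo([.468,-.233,.078])"
```

```text
t 9.875 tcp [ 0.4677 -0.2329  0.0797] [-1.79961386e+02  2.29521237e-02 -1.48718748e+02] q [-26.5   1.4 -12.8  75.7  -0.  -57.7] open 0.024821477405591673 F [-0.78802306  0.50856304  0.30662411]
offset [-0.001 -0.002  0.017] yaw None
```

View pics/w4.png

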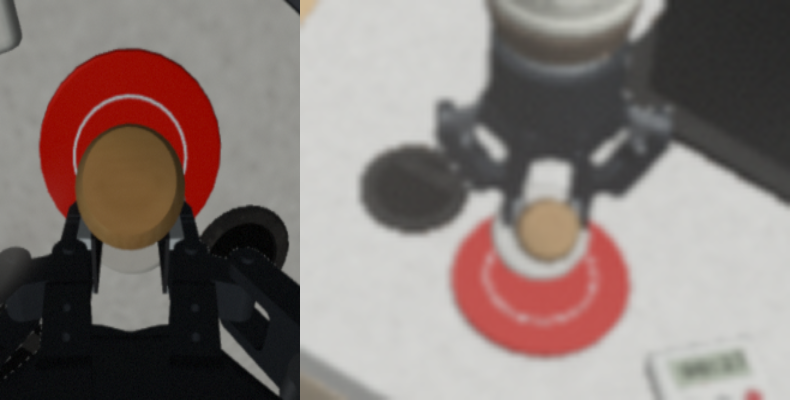

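Request:
servo_tool(rows=[{"offset": [0, 0, -0.03], "yaw": 0, "claw": 0.712}, {"offset": [0, 0, -0.06], "yaw": 0, "claw": 0.712}, {"offset": [0, 0, -0.08], "yaw": 0, "claw": 0.712}, {"offset": [0, 0, -0.08], "yaw": 0, "claw": 0.71}, {"offset": [0, 0, -0.08], "yaw": 0, "claw": 0.71}])

```text
time: 10.5
ee_pos: [0.4676, -0.2328, 0.0874]
tcp_rot: [-180.0, 0.0, -148.7]
wrist_force: [0.7, 0.1, 0.0]
opening: 0.0247
grasp_force: 0.3
```

```bash
python3 - <<'E'
from h import *
togo([.468,-.233,.078])
o,p,P,Q=tilt()
E
```

```text
t 10.5 tcp [ 0.4676 -0.2328  0.0874] [-1.79989496e+02  4.45156648e-03 -1.48720141e+02] q [-26.5   1.3 -12.2  76.6  -0.  -57.7] open 0.024742414974378485 F [0.68296641 0.08978891 0.01719972]
offset [-0.002 -0.004  0.094] yaw None
wood 113 [-0.0282 -0.0163  0.0167] [ 0.427 -0.262  0.091] [ 0.454 -0.234  0.11 ]
steel 273 [-0.0053  0.0001 -0.0172] [ 0.428 -0.286  0.019] [ 0.502 -0.19   0.16 ]
```

```bash
cat >>h.py <<'E'
def pose():
    from scipy.spatial.transform import Rotation as Ro
    A=[];o=get_obs();p,d=camera('wrist');i=camera_info('wrist')
    v,u=np.mgrid[:384,:512];a=(u-i['cx'])/i['fx'];b=(v-i['cy'])/i['fy'];r=np.hypot(a,b)+1e-9
    c=np.stack([np.tan(r)*a/r*d,-np.tan(r)*b/r*d,-d],-1);H=np.array(i['hand_eye'])
    P=(c@H[:3,:3].T+H[:3,3])@Ro.from_euler('xyz',o['tcp_rot'],degrees=True).as_matrix().T+o['ee_pos']
    p2,d2=camera('scene');c0=np.array(o['ee_pos'])
    for n,(PP,pp,dd) in {'wrist':(P,p,d),'scene':(cloud('scene',d2),p2,d2)}.items():
        h=cv2.cvtColor(pp,cv2.COLOR_RGB2HSV);near=(dd>0)&(np.linalg.norm(PP-c0,axis=2)<.1)&(PP[...,2]>.013)
        w=near&(h[...,0]>5)&(h[...,0]<22)&(h[...,1]>80)
        s=near&(h[...,1]<40)&(h[...,2]>110)&(PP[...,2]<c0[2]-.027)&(np.hypot(*(PP[...,:2]-c0[:2]).transpose(2,0,1))<.07)
        print(n,w.sum(),s.sum(),'wood top',PP[w][:,2].max() if w.any() else '',(PP[w].mean(0)).round(3))
        for m in(w,s):
            q=PP[m];A.append(q[np.linspace(0,len(q)-1,min(len(q),200)).astype(int)] if len(q) else q)
    Q=np.vstack(A)
    best=min((fit(Q,[c0[0]+k*.03,c0[1]+k*.02,.02,np.radians(211),-th]) for th in(.6,1.1,1.5) for k in(0,1)),key=lambda r:r.cost)
    x=best.x;ax=np.array([np.cos(x[3])*np.cos(x[4]),np.sin(x[3])*np.cos(x[4]),-np.sin(x[4])])
    print('base',x[:3].round(4),'az',np.degrees(x[3])%360,'elev',np.degrees(-x[4]),'rms',np.sqrt(np.mean(best.fun**2)),'head',(x[:3]+.095*ax).round(4),'s at tool z',(c0[2]-.003-x[2])/ax[2])
E
python3 -c "
from h import *
pose()"
```

```text
wrist 5980 457 wood top 0.16667317913634688 [ 0.441 -0.248  0.102]
scene 112 147 wood top 0.10876140210263363 [ 0.44  -0.249  0.101]
base [ 0.4804 -0.2284  0.0227] az 205.60364957156975 elev 60.18091131916075 rms 0.0049153378530738 head [ 0.4378 -0.2488  0.1051] s at tool z 0.07109483052085022
```

Request:
servo_tool(rows=[{"offset": [0.04, 0, 0], "yaw": 0, "claw": 0.69}, {"offset": [0.08, 0, 0.03], "yaw": 0, "claw": 0.69}, {"offset": [0.12, 0, 0.08], "yaw": 0, "claw": 0.69}, {"offset": [0.14, 0, 0.13], "yaw": 0, "claw": 0.69}, {"offset": [0.14, 0, 0.14], "yaw": 0, "claw": 0.69}, {"offset": [0.14, 0, 0.14], "yaw": 0, "claw": 0.7}, {"offset": [0.14, 0, 0.14], "yaw": 0, "claw": 0.71}])

```text
time: 11.52
ee_pos: [0.4557, -0.24, 0.0734]
tcp_rot: [-180.0, 0.0, -148.7]
wrist_force: [-1.6, -0.3, 0.3]
opening: 0.0247
grasp_force: 1.1
```

```bash
python3 -c "
from h import *
togo([.468,-.233,.078])
pose()"
```

```text
t 11.525 tcp [ 0.4557 -0.24    0.0734] [-1.79989283e+02  1.05708357e-03 -1.48714778e+02] q [-27.8   0.6 -14.4  75.   -0.  -59.1] open 0.024743241730256688 F [-1.60358408 -0.29812382  0.27810889]
offset [-0.142 -0.004 -0.046] yaw None
wrist 7691 102 wood top 0.15210294087748782 [ 0.42  -0.263  0.083]
scene 149 43 wood top 0.09485149213964406 [ 0.411 -0.268  0.082]
base [ 0.4778 -0.2271  0.0425] az 211.5692474666392 elev 23.6999437540112 rms 0.005146793790048225 head [ 0.4037 -0.2726  0.0807] s at tool z 0.06934218102760642
```

```bash
cat >>h.py <<'E'
def pose2(ground=True):
    from scipy.spatial.transform import Rotation as Ro
    A=[];o=get_obs();p,d=camera('wrist');i=camera_info('wrist')
    v,u=np.mgrid[:384,:512];a=(u-i['cx'])/i['fx'];b=(v-i['cy'])/i['fy'];r=np.hypot(a,b)+1e-9
    c=np.stack([np.tan(r)*a/r*d,-np.tan(r)*b/r*d,-d],-1);H=np.array(i['hand_eye'])
    P=(c@H[:3,:3].T+H[:3,3])@Ro.from_euler('xyz',o['tcp_rot'],degrees=True).as_matrix().T+o['ee_pos']
    p2,d2=camera('scene');c0=np.array(o['ee_pos'])-[0,0,.003];y=np.radians(o['tcp_rot'][2]);X=np.array([np.cos(y),np.sin(y)]);Y=np.array([np.sin(y),-np.cos(y)])
    for n,(PP,pp,dd) in {'wrist':(P,p,d),'scene':(cloud('scene',d2),p2,d2)}.items():
        h=cv2.cvtColor(pp,cv2.COLOR_RGB2HSV);near=(dd>0)&(np.linalg.norm(PP-c0,axis=2)<.09)&(PP[...,2]>.013)
        w=(near&(h[...,0]>5)&(h[...,0]<22)&(h[...,1]>80)).astype(np.uint8)
        k,l,st,_=cv2.connectedComponentsWithStats(w);w=l==1+np.argmax(st[1:,4]);w=cv2.erode(w.astype(np.uint8),np.ones((3,3)))>0
        q=PP[w]-c0;q=np.c_[q[:,:2]@X,q[:,:2]@Y,q[:,2]];print(n,len(q),'toolframe mean',q.mean(0).round(4),'min',q.min(0).round(3),'max',q.max(0).round(3))
        A.append(q[np.linspace(0,len(q)-1,200).astype(int)])
    Q=np.vstack(A)
    def f(t):
        ax=np.array([np.cos(t[1]),0,np.sin(t[1])]);bz=.008+.029*np.cos(t[1])-c0[2] if ground else t[3]
        vv=Q-[t[0],t[2],bz];s=vv@ax;rr=np.linalg.norm(vv-np.outer(s,ax),axis=1);ov=np.maximum(s-.095,0)
        return np.where(ov>0,ov,rr-prof(s))
    b=min((least_squares(f,[-.05*np.cos(t0),t0,0]+([] if ground else [-.05*np.sin(t0)]),loss='soft_l1',f_scale=.002) for t0 in(.2,.6,1.,1.4)),key=lambda r:r.cost);t=b.x
    bz=.008+.029*np.cos(t[1])-c0[2] if ground else t[3]
    sg=-t[0]*np.cos(t[1])-bz*np.sin(t[1])
    print('elev',np.degrees(t[1]).round(1),'base xyz rel grasp',t[0].round(4),t[2].round(4),round(bz,4),'rim z',bz+c0[2]-.029*np.cos(t[1]),'rms',np.sqrt(np.mean(b.fun**2)).round(4),'s nearest grasp',sg.round(4),'grasp off axis',(-(-t[0]*np.sin(t[1])+bz*np.cos(t[1]))).round(4),'base world',c0[:2]+t[0]*X+t[2]*Y)
E
python3 -c "
from h import *
pose2();pose2(False)"
```

```text
wrist 7039 toolframe mean [ 0.0431 -0.0008  0.0132] min [-0.002 -0.019 -0.018] max [0.063 0.017 0.024]
scene 91 toolframe mean [ 0.055  -0.0003  0.013 ] min [ 0.041 -0.014 -0.   ] max [0.064 0.013 0.025]
elev 33.0 base xyz rel grasp -0.0208 -0.0008 -0.0381 rim z 0.008 rms 0.0031 s nearest grasp 0.0382 grasp off axis 0.0206 base world [ 0.47382613 -0.22990351]
wrist 6938 toolframe mean [ 0.0432 -0.0007  0.0133] min [-0.002 -0.019 -0.018] max [0.063 0.017 0.024]
scene 85 toolframe mean [ 0.0552 -0.0011  0.0133] min [ 0.04  -0.014  0.002] max [0.064 0.013 0.024]
elev 1.7 base xyz rel grasp -0.0334 -0.001 0.001 rim z 0.04243894714287219 rms 0.0025 s nearest grasp 0.0333 grasp off axis -0.002 base world [ 0.4846584  -0.22352348]
```

```bash
python3 -c "
from h import *
look('pics/w5.png')"
```

```text
(no output)
```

View pics/w5.png

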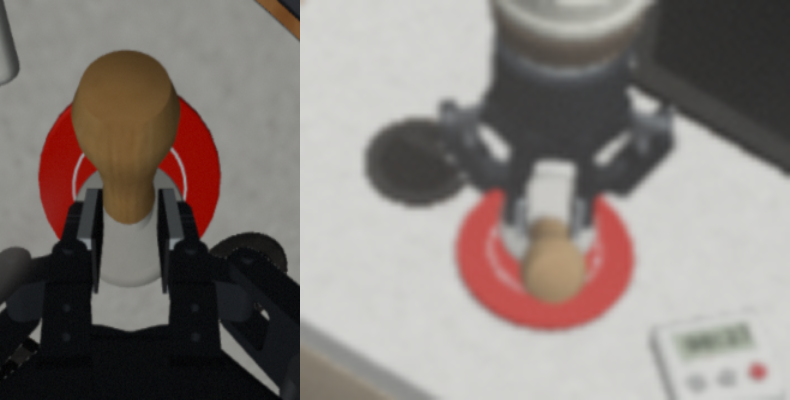

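Request:
servo_tool(rows=[{"offset": [0, 0, 0], "yaw": 0, "claw": 0.73}, {"offset": [0, 0, 0], "yaw": 0, "claw": 0.74}, {"offset": [-0.03, 0, 0], "yaw": 0, "claw": 0.74}, {"offset": [-0.06, 0, 0], "yaw": 0, "claw": 0.74}, {"offset": [-0.09, 0, 0], "yaw": 0, "claw": 0.74}, {"offset": [-0.12, 0, 0], "yaw": 0, "claw": 0.74}, {"offset": [-0.12, 0, 0], "yaw": 0, "claw": 0.74}])

```text
time: 12.8
ee_pos: [0.4661, -0.2336, 0.0734]
tcp_rot: [-180.0, 0.0, -148.7]
wrist_force: [-0.6, -0.7, 4.1]
opening: 0.0223
grasp_force: 2.1
```

```bash
python3 -c "
from h import *
togo([.468,-.233,.078]);pose2();pose2(False)"
```

```text
t 12.8 tcp [ 0.4661 -0.2336  0.0734] [-1.79990760e+02  1.61139034e-02 -1.48697314e+02] q [-26.6   1.5 -13.5  75.    0.  -57.9] open 0.022305970360600072 F [-0.55967293 -0.65555264  4.0554728 ]
offset [-0.019 -0.004 -0.046] yaw None
wrist 6745 toolframe mean [0.0424 0.0009 0.0273] min [-0.002 -0.017 -0.012] max [0.057 0.019 0.035]
scene 77 toolframe mean [0.0476 0.001  0.0253] min [ 0.037 -0.009  0.014] max [0.058 0.011 0.034]
elev 88.9 base xyz rel grasp 0.0339 0.0012 -0.0618 rim z 0.008000000000000002 rms 0.0027 s nearest grasp 0.0611 grasp off axis 0.0351 base world [ 0.43658357 -0.25017769]
wrist 6765 toolframe mean [0.0423 0.0009 0.027 ] min [-0.002 -0.017 -0.012] max [0.057 0.019 0.035]
scene 80 toolframe mean [0.0476 0.0008 0.0248] min [ 0.038 -0.009  0.013] max [0.056 0.011 0.034]
elev -5.4 base xyz rel grasp -0.0402 0.0011 0.0213 rim z 0.06273511756901046 rms 0.0024 s nearest grasp 0.042 grasp off axis -0.0173 base world [ 0.49967665 -0.21195444]
```

Request:
servo_tool(rows=[{"offset": [-0.03, 0, 0], "yaw": 0, "claw": 0.74}, {"offset": [-0.06, 0, 0], "yaw": 0, "claw": 0.74}, {"offset": [-0.09, 0, 0], "yaw": 0, "claw": 0.74}, {"offset": [-0.12, 0, 0], "yaw": 0, "claw": 0.74}, {"offset": [-0.12, 0, 0], "yaw": 0, "claw": 0.74}])

```text
time: 13.62
ee_pos: [0.4761, -0.2273, 0.0729]
tcp_rot: [180.0, -0.0, -148.7]
wrist_force: [1.1, -0.2, -1.7]
opening: 0.0223
grasp_force: 1.2
```

```bash
cat >>h.py <<'E'
def head():
    # fit head sphere-ish centre (r~.019) from scene+wrist and steel-base extent from scene
    o,p,P,Q=tilt();h=cv2.cvtColor(p,cv2.COLOR_RGB2HSV)
    y=np.radians(o['tcp_rot'][2]);X=np.array([np.cos(y),np.sin(y)]);c=np.array(o['ee_pos'])
    m=(P[...,2]>.011)&(P[...,2]<.045)&(h[...,1]<60)&(np.hypot(P[...,0]-.468,P[...,1]+.233)<.062)
    q=P[m];t=(q[:,:2]-[.468,-.233])@X
    print('low steel n',len(q),'toolx rel mat',np.percentile(t,[0,5,50,95,100]).round(3),'z',np.percentile(q[:,2],[0,50,95,100]).round(3),'tool x rel mat',(c[:2]-[.468,-.233])@X)
E
python3 -c "
from h import *
togo([.468,-.233,.078]);head()"
```

```text
t 13.625 tcp [ 0.4761 -0.2273  0.0729] [ 1.79962206e+02 -1.11926050e-02 -1.48700300e+02] q [-25.5   2.4 -12.6  75.    0.  -56.8] open 0.022338828699693364 F [ 1.12317232 -0.24830751 -1.66010305]
offset [ 0.099 -0.007 -0.051] yaw None
wood 114 [-0.0312 -0.017   0.0326] [ 0.432 -0.257  0.091] [ 0.459 -0.229  0.112]
steel 270 [-0.009  -0.0046 -0.0146] [ 0.431 -0.281  0.014] [ 0.504 -0.185  0.147]
low steel n 190 toolx rel mat [-0.022 -0.015  0.002  0.013  0.017] z [0.012 0.03  0.038 0.044] tool x rel mat -0.009910375568041743
```

Request:
servo_tool(rows=[{"offset": [-0.03, 0, 0], "yaw": 0, "claw": 0.73}, {"offset": [-0.06, 0, 0], "yaw": 0, "claw": 0.72}, {"offset": [-0.09, 0, 0], "yaw": 0, "claw": 0.715}, {"offset": [-0.12, 0, 0], "yaw": 0, "claw": 0.71}, {"offset": [-0.15, 0, 0], "yaw": 0, "claw": 0.705}, {"offset": [-0.15, 0, 0], "yaw": 0, "claw": 0.705}])

```text
time: 14.42
ee_pos: [0.489, -0.2196, 0.0732]
tcp_rot: [180.0, -0.0, -148.7]
wrist_force: [1.2, 0.4, -0.5]
opening: 0.0255
grasp_force: 0.5
```

```bash
python3 -c "
from h import *
togo([.468,-.233,.078]);head();look('pics/w6.png')"
```

```text
t 14.425 tcp [ 0.489  -0.2196  0.0732] [ 1.79995941e+02 -1.25417101e-03 -1.48704667e+02] q [-24.2   3.5 -11.4  75.1   0.  -55.5] open 0.02552920288812487 F [ 1.19462822  0.38339387 -0.45964131]
offset [ 0.249 -0.005 -0.048] yaw None
wood 109 [-0.0255 -0.0156  0.0323] [ 0.449 -0.247  0.09 ] [ 0.479 -0.218  0.109]
steel 344 [-0.0147 -0.0059 -0.0206] [ 0.449 -0.272  0.013] [ 0.52  -0.176  0.147]
low steel n 254 toolx rel mat [-0.033 -0.027 -0.004  0.01   0.013] z [0.012 0.029 0.036 0.045] tool x rel mat -0.024924654162013532
```

View pics/w6.png

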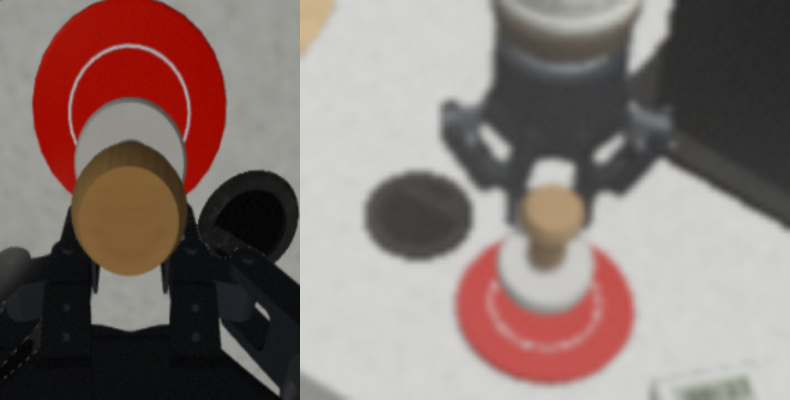

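Request:
servo_tool(rows=[{"offset": [-0.03, 0, 0], "yaw": 0, "claw": 0.705}, {"offset": [-0.06, 0, 0], "yaw": 0, "claw": 0.705}, {"offset": [-0.09, 0, 0], "yaw": 0, "claw": 0.705}, {"offset": [-0.12, 0, 0], "yaw": 0, "claw": 0.7}, {"offset": [-0.15, 0, 0], "yaw": 0, "claw": 0.7}, {"offset": [-0.15, 0, 0], "yaw": 0, "claw": 0.7}])

```text
time: 15.32
ee_pos: [0.5019, -0.2119, 0.0733]
tcp_rot: [-180.0, 0.0, -148.7]
wrist_force: [0.6, 0.1, -0.4]
opening: 0.0258
grasp_force: 0.6
```

```bash
cat >>h.py <<'E'
def upright():
    for n in('scene','top'):
        p,d=camera(n);P=cloud(n,d);h=cv2.cvtColor(p,cv2.COLOR_RGB2HSV);near=(np.hypot(P[...,0]-.468,P[...,1]+.233)<.075)
        w=near&(h[...,0]>5)&(h[...,0]<22)&(h[...,1]>80)&(P[...,2]>.05)&(P[...,2]<.13)
        s=near&(h[...,1]<60)&(P[...,2]>.012)&(P[...,2]<.045)&(np.hypot(P[...,0]-.468,P[...,1]+.233)<.06)
        for k,m in(('wood',w),('steel',s)):
            if m.any():
                q=P[m];print(n,k,len(q),'mid',((q.min(0)+q.max(0))/2).round(4),'ext',(q.max(0)-q.min(0)).round(4),'z95',np.percentile(q[:,2],95).round(4))
E
python3 -c "
from h import *
togo([.468,-.233,.078]);head();upright()"
```

```text
t 15.325 tcp [ 0.5019 -0.2119  0.0733] [-1.79998153e+02  3.05587228e-03 -1.48706384e+02] q [-22.9   4.6 -10.2  75.1   0.  -54.2] open 0.025822607621006893 F [ 0.56654085  0.13898774 -0.36634697]
offset [ 0.4   -0.005 -0.047] yaw None
wood 110 [-0.0271 -0.0155  0.0264] [ 0.462 -0.239  0.043] [ 0.492 -0.213  0.107]
steel 359 [-0.0229 -0.0099 -0.0243] [ 0.454 -0.262  0.014] [ 0.529 -0.168  0.147]
low steel n 280 toolx rel mat [-0.041 -0.034 -0.008  0.008  0.01 ] z [0.011 0.026 0.036 0.045] tool x rel mat -0.03995325375020428
scene wood 108 mid [ 0.4768 -0.2258  0.08  ] ext [0.026  0.0265 0.0544] z95 0.1043
scene steel 274 mid [ 0.4831 -0.2218  0.0278] ext [0.0596 0.0571 0.0308] z95 0.0342
top wood 1 mid [ 0.5028 -0.184   0.12  ] ext [0. 0. 0.] z95 0.12
top steel 59 mid [ 0.468  -0.2077  0.0288] ext [0.022  0.0188 0.0267] z95 0.0304
```

Request:
servo_tool(rows=[{"offset": [-0.03, 0, 0], "yaw": 0, "claw": 0.7}, {"offset": [-0.06, 0, 0], "yaw": 0, "claw": 0.7}, {"offset": [-0.09, 0, 0], "yaw": 0, "claw": 0.7}, {"offset": [-0.12, 0, 0], "yaw": 0, "claw": 0.69}, {"offset": [-0.15, 0, 0], "yaw": 0, "claw": 0.69}, {"offset": [-0.15, 0, 0], "yaw": 0, "claw": 0.69}])

```text
time: 16.23
ee_pos: [0.5147, -0.2041, 0.0733]
tcp_rot: [180.0, -0.0, -148.7]
wrist_force: [-0.0, 0.2, -0.5]
opening: 0.0265
grasp_force: 0.0
```

```bash
python3 -c "
from h import *
togo([.468,-.233,.078]);upright()"
```

```text
t 16.225 tcp [ 0.5147 -0.2041  0.0733] [ 1.79999891e+02 -3.54054744e-03 -1.48707791e+02] q [-21.6   5.8  -8.9  75.2  -0.  -52.9] open 0.02646178364884829 F [-0.03035689  0.23479061 -0.52632852]
offset [ 0.549 -0.005 -0.047] yaw None
scene wood 101 mid [ 0.4786 -0.2228  0.0776] ext [0.0269 0.0262 0.0545] z95 0.1038
scene steel 278 mid [ 0.4826 -0.2206  0.0274] ext [0.0569 0.0585 0.0303] z95 0.0325
top steel 49 mid [ 0.4794 -0.1995  0.0214] ext [0.0298 0.011  0.0134] z95 0.0278
```

Request:
servo_tool(rows=[{"offset": [-0.06, 0, 0], "yaw": 0, "claw": 0.69}, {"offset": [-0.1, 0, -0.1], "yaw": 0, "claw": 0.69}, {"offset": [-0.1, 0, -0.4], "yaw": 0, "claw": 0.69}, {"offset": [-0.1, 0, -0.7], "yaw": 0, "claw": 0.69}, {"offset": [-0.1, 0, -1], "yaw": 0, "claw": 0.5}, {"offset": [-0.1, 0, -1], "yaw": 0, "claw": 0.2}])

```text
time: 17.08
ee_pos: [0.5244, -0.1993, 0.1766]
tcp_rot: [-179.8, 0.2, -148.7]
wrist_force: [0.1, 0.3, -0.2]
opening: 0.0597
grasp_force: 0.0
```

Request:
servo_tool(rows=[{"offset": [0, 0.4, -0.2], "yaw": 0, "claw": 0}, {"offset": [0, 0.8, -0.3], "yaw": 0, "claw": 0}, {"offset": [0, 1, -0.3], "yaw": 0, "claw": 0}, {"offset": [0, 1, -0.3], "yaw": 0, "claw": 0}])

```text
time: 17.58
ee_pos: [0.471, -0.1129, 0.203]
tcp_rot: [-180.0, 0.0, -148.6]
wrist_force: [0.9, -0.7, 0.9]
opening: 0.0855
grasp_force: 0.0
```

```bash
python3 - <<'E'
from h import *
upright()
p,_=camera('top');q,_=camera('scene')
cv2.imwrite('pics/f.png',np.hstack([cv2.resize(p[100:300,80:420],(400,235)),cv2.resize(q[130:330,140:380],(400,333))[:235]])[:,:,::-1])
a=cv2.resize(p[120:260,100:410],(465,210));b=cv2.resize(q[130:310,145:360],(335,280))
a=cv2.copyMakeBorder(a,0,70,0,0,cv2.BORDER_CONSTANT);cv2.imwrite('pics/f.png',np.hstack([a,b])[:,:,::-1])
E
```

```text
scene wood 82 mid [ 0.479  -0.2235  0.0975] ext [0.0248 0.026  0.0185] z95 0.1047
scene steel 275 mid [ 0.4809 -0.2211  0.0278] ext [0.056  0.0582 0.0311] z95 0.0335
```

View pics/f.png

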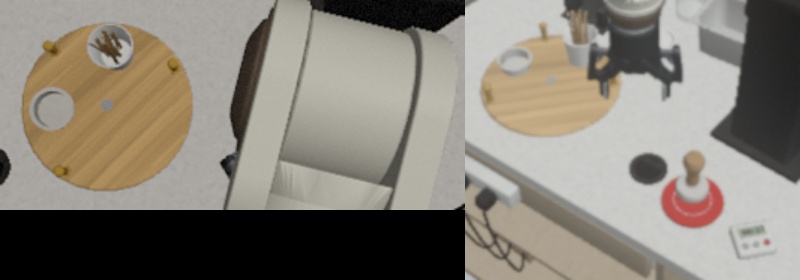

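```bash
python3 -c "
from workcell import *
print(job_done())"
```

```text
the job is handed in; nothing more can be done
None
```

The tamper now stands upright on its steel base on the red mat, about 18 mm off the mat's centre with roughly 6 mm of mat beyond its edge. The gripper is open and clear, the cup and basket are still standing on the tray, the timer was never touched, and I handed the job in at about 18 s.

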